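# Set the display riser: line up the coasters, hold the sign in the slot

### The job

Dress the grey display riser for three tea mugs: bring the two strayed wooden coasters into one straight, square row with the middle coaster, which is right and stays where it is, one coaster's width (50 mm) of gap on either side of it. Then take the dark wooden sign out of its stand, pass its lower end down through the slot in the riser's top and finish while still holding it there, upright, its lower edge hanging about halfway between the riser's top and the bench, hanging free in the slot rather than jammed against it, so that it can be fastened from below. Leave the carton, the mug and the tin alone.

Things in the scene. Friction and masses are not known exactly. Their poses are not given: they have to be found in the camera images.
- riser_slot (a point): Centre of the slot's mouth in the riser's top face, 80 mm above the bench, 55 mm in -x from the middle of that face. The slot goes right through the 15 mm top board: 10 mm along x, 62 mm along y, mouth chamfered 3 mm; below it nothing down to the bench. Riser's axes: z up, y along riser and slot, x away from the robot, towards the coaster row.
- coaster_left_center (a point): Centre of the loose light-wood coaster on the +y side of the riser's top, 50 x 50 x 14 mm, 30 g, flat; x and y run along its edges, z up. Strayed out of the row and turned by up to 0.4 rad.
- coaster_mid_center (a point): Centre of the middle coaster, same kind, near the far edge of the riser's top and square to the riser: the reference for the row. The row runs along its y axis; the others belong 100 mm from it, centre to centre, to +y and -y.
- coaster_right_center (a point): Centre of the coaster on the -y side of the riser's top, same kind, strayed and turned likewise.
- sign_center (a point): Centre, half-way up, of the loose dark wooden sign: plain blank board 8 mm thick (its x) x 60 mm wide (y) x 140 mm tall (z), 60 to 110 g; lower edge 70 mm below this point. At the start it stands upright in the stand, top edge 150 mm above the bench. It can be pinched near the top across its thickness; either face may point forward.
- sign: The same sign; origin at the centre of its lower edge, same axes.
- riser: Grey display riser, fixed: a bridge 200 (x) x 340 (y) x 80 mm high with a 15 mm top board, open underneath apart from a 12 mm leg board at each y end. Origin under its centre, on the bench; same axes as the slot.
- stand: Fixed light plywood stand for the sign, on the left or on the right of the riser: block 70 (x) x 90 (y) x 40 mm high with a 10 x 62 mm groove along its y, 30 mm deep, where the sign stands. Origin under its centre.
- carton: Bystander: cardboard carton 70 x 90 x 80 mm, on the side of the riser where the stand is not. Origin under its centre.
- mug: Bystander: glass mug, 76 mm across, 90 mm tall, beyond the riser. Origin under its centre.
- tin: Bystander: steel tea tin, 64 mm across, 90 mm tall, beyond the riser. Origin under its centre.
Not all that is in view belongs to the job. There is more than one size of the sign; the job needs the larger. What is shaped like the part that bears coaster_left_center but red is not meant.

How it is judged (in metres and radians):
On the way, in this order (a step that is already met when the one before it is completed fails the run):
1. the three coasters lie in an even, square row (x of coaster_left_center in the frame of coaster_mid_center between -0.01 and 0.01 m and y of coaster_left_center in the frame of coaster_mid_center between 0.085 and 0.115 m and z of coaster_left_center in the frame of coaster_mid_center between -0.004 and 0.004 m and (angle between the x axis of coaster_left_center and the x axis of coaster_mid_center, either way round below 0.17 rad or angle between the x axis of coaster_left_center and the y axis of coaster_mid_center, either way round below 0.17 rad) and x of coaster_right_center in the frame of coaster_mid_center between -0.01 and 0.01 m and y of coaster_right_center in the frame of coaster_mid_center between -0.115 and -0.085 m and z of coaster_right_center in the frame of coaster_mid_center between -0.004 and 0.004 m and (angle between the x axis of coaster_right_center and the x axis of coaster_mid_center, either way round below 0.17 rad or angle between the x axis of coaster_right_center and the y axis of coaster_mid_center, either way round below 0.17 rad) and distance of coaster_mid_center from where it was at the start of the episode below 0.015 m and angle between the y axis of coaster_mid_center and the y axis of riser_slot, either way round below 0.12 rad), for 0.2 s.
2. the sign's lower end is through the slot, held by the gripper (x of sign_center in the frame of riser_slot between -0.008 and 0.008 m and y of sign_center in the frame of riser_slot between -0.006 and 0.006 m and z of sign_center in the frame of riser_slot between 0.01 and 0.05 m and angle between sign_center's own z axis and vertical below 0.1 rad and contact force between sign and the fingers above 1 N), for 0.2 s.
At the end, for the whole second after the job is handed in: Outer coasters flat, within 10 mm of the middle one's line, 100 mm from it within 15 mm, square within 0.17 rad; middle one moved under 15 mm, turned under 0.12 rad. Sign gripped, still, upright within 0.1 rad in the slot, lower edge 20 to 60 mm below the riser's top, under 10 N on the riser (all of step 1 and all of step 2 and contact force between sign and riser below 10 N and linear speed of sign below 0.02 m/s); the arm keeps its last pose, push and grip.
It fails at once if a bystander (carton, mug, tin) is moved more than 30 mm (distance of any of carton, mug, tin from where it was at the start of the episode above 0.03 m).
It also fails if it takes over 64 s, if anything falls off the work surface, if the arm or the gripper's body presses on something with over 40 N, if the wrist force passes 120 N, or if a joint passes its speed limit or range.

### The arm

A 7-joint arm with a two-finger parallel gripper is mounted at the origin on the work surface. World frame = base frame: x ahead of the robot, y to its left, z up, the work surface at z = 0. Lengths are in mm, angles in rad, forces in N, time in s.
With the tool pointing down it reaches from about 400 to 875 mm from the base axis. Payload 4.4 kg.
Tool frame: the origin (TCP) lies at the very end of the fingers, on their centre line; the grasp point (between the pads) lies 19 mm behind it; z points along the fingers, y is the direction in which the jaws open and shut (so a half turn about z gives the same grasp; the last joint's range is limited). The gripper opens to 85 mm and grips with 20 to 120 N. Pads are 22 mm wide; open, the fingers measure 114 mm over their backs; the gripper's body (76 mm by 85 mm) begins 54 mm behind the grasp point. The pads swing forward as they close: fully open they stand 13 mm farther back than shut.
Start: joints at [1.066, 0.628, 0.038, 1.517, -0.027, 0.996, -0.02], TCP at [276.183, -588.422, 231.313] pointing down, gripper open.
Joint ranges: [-3.06, 3.06], [-0.37, 2.12], [-1.25, 1.32], [0.18, 2.47], [-1.1, 4.24], [0.23, 1.98], [-2.94, 2.94]. Speed limits (rad/s): [2.57, 2.57, 3.14, 3.14, 3.14, 3.14, 3.14].

### API

Orientations are given as [roll, pitch, yaw] about the fixed x, y, z axes, in that order (R = Rz(yaw) Ry(pitch) Rx(roll)).
In Python, from cell import read_state, get_image, finish_job gives the robot as it stands.
- The arm moves only by the tool carry_out, never from a script. Its argument "series" is a list that holds one entry, the list of rows, each a list of 7 numbers: the shift along the tool's x, y, z in cm, then the turn, a rotation vector about the tool's x, y, z in rad, then the finger opening in cm, from 0 to 8.54. In form: [[[x, y, z, wx, wy, wz, grip], ...]]. A call has 1 to 5 rows; each row is the pose to reach, as a shift and turn from the pose commanded when the call began, along the tool's axes at that moment; what a row does not reach only later rows make up. A row lasts 1/12 s, in which the tool goes at most 41.7 mm and 7.16 degrees, less where a joint would pass 70% of its speed; a pose out of reach is approached as far as the arm can. A call with a gripper value outside its range is refused whole. The fingers move at their own pace and stop on an object; the grip force is fixed at half the most. Time passes only in rows, so rows that repeat a pose let the fingers close. It gives the time, the measured TCP pose, the force and the opening at its end, in the units of the state.
- read_state(): the state, without advancing time (a new reading comes with each control period).
- get_image(name): name is "scene" or "top"; returns a dict with "img" (480x640x3 uint8, blue, green, red), "z_map" (480x640 float32, mm along the optical axis (not along the pixel's ray), 0 where there is no reading), "mtx" (3x3 intrinsics, pixels), "T" (4x4, takes a point from camera to world coordinates). Camera axes: x right, y down, z forward; pixel columns grow to the right and rows downward; lengths in mm; the calibration is good to about 2 mm. A picture is of the moment at which its call begins.
- finish_job(): hands the job in, once; it reports no verdict.
The state is a dict: "clock": time; "qpos": joint angles; "qd": joint speeds; "tau": joint torques, N m; "eef_pos": TCP position; "tool_rot": TCP orientation; "force": force on the tool from outside, world axes, zero at the start; "torque": the same for the moment, N m; "width": finger opening in mm.
Only numpy, scipy, OpenCV 4.12 (cv2) and the standard library are available. Lean on these libraries where they do the work, as an engineer would, in place of code of your own. Each camera call takes 0.05 s, during which the arm holds its last target.

## Working session

There is one attempt and no reset: what is moved stays moved. The work goes in short steps, Python scripts to look and compute and a tool call to move; the robot and the scene stay as the last step left them, time stands still between calls to the robot, and variables do not carry over. Pictures are saved under pics/ and viewed, and the job is handed in when it is done.

Besides the shell and the picture viewer there is one more tool, called as name(argument=value, ...) on one line, values as JSON. carry_out: Moves the arm, as the interface text tells. Its arguments: {"type":"object","properties":{"series":{"type":"array","items":{"type":"array","items":{"type":"array","items":{"type":"number"}}}}},"required":["series"]}

```bash
ls; mkdir -p pics; python3 - <<'E'
from cell import *
import cv2,numpy as np
print(read_state())
for n in("scene","top"):
    d=get_image(n); cv2.imwrite(f"pics/{n}0.png",d["img"]); np.savez(f"pics/{n}0.npz",**d); print(n,d["mtx"],d["T"])
E
```

```text
pics
{'clock': 0.0, 'qpos': array([ 1.06618891,  0.62933085,  0.03842934,  1.51835536, -0.0269986 ,
        0.99630319, -0.02001898]), 'qd': array([-7.89723480e-04, -8.33139018e-05, -9.19173175e-06, -6.56799614e-05,
        1.52923381e-04,  3.53918496e-04, -6.14145661e-04]), 'tau': array([-7.70268307e-04, -5.63392103e+01,  1.22562166e+00, -1.93446583e+01,
        1.09174498e-02,  1.06605070e-02,  1.07577119e-05]), 'eef_pos': array([ 275.92917056, -587.84293899,  230.40280306]), 'tool_rot': array([-3.13971356e+00,  1.76069417e-05,  4.38799707e-01]), 'force': array([ 0.7993795 , -0.20601208, -0.06383186]), 'torque': array([-0.0039911 , -0.02152347, -0.01947953]), 'width': 85.4588036416962}
scene [[600.80286601   0.         325.55140631]
 [  0.         600.80286601 237.58572349]
 [  0.           0.           1.        ]] [[-6.89619991e-01  4.85122062e-01 -5.37662396e-01  1.22499843e+03]
 [ 7.24147560e-01  4.67989698e-01 -5.06553012e-01  5.94182636e+02]
 [ 5.88042053e-03 -7.38675996e-01 -6.74035009e-01  8.78882802e+02]
 [ 0.00000000e+00  0.00000000e+00  0.00000000e+00  1.00000000e+00]]
top [[463.52198908   0.         316.27072089]
 [  0.         463.52198908 239.40581946]
 [  0.           0.           1.        ]] [[-5.02258916e-03 -9.89314631e-01  1.45709763e-01  4.91980257e+02]
 [-9.99987046e-01  4.84875141e-03 -1.54816934e-03 -4.51770753e+00]
 [ 8.25116160e-04 -1.45715651e-01 -9.89326169e-01  9.29606379e+02]
 [ 0.00000000e+00  0.00000000e+00  0.00000000e+00  1.00000000e+00]]
```

View pics/scene0.png

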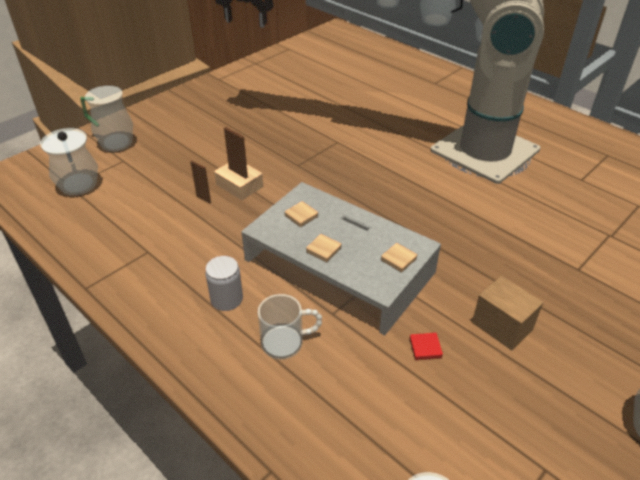

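View pics/top0.png

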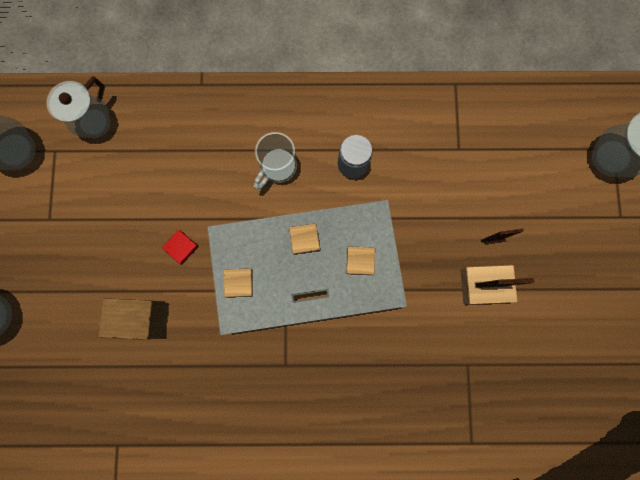

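The top view shows left coaster at about (238,283), mid at (305,239), right at (361,261), slot at (310,295), and stand with the tall sign at (491,284). The small sign is at (502,237) and the red decoy at (180,247). Next I'll measure these.

```bash
cat > h.py <<'E'
import numpy as np,cv2
def cloud(d):
    z=d["z_map"].astype(float);K=d["mtx"];h,w=z.shape
    u,v=np.meshgrid(np.arange(w),np.arange(h))
    P=np.stack([(u-K[0,2])/K[0,0]*z,(v-K[1,2])/K[1,1]*z,z],-1)
    P=P@d["T"][:3,:3].T+d["T"][:3,3]; P[z==0]=np.nan
    return P
def rects(d,m,minn=60):
    P=cloud(d); n,l,s,c=cv2.connectedComponentsWithStats(m.astype(np.uint8))
    for i in range(1,n):
        if s[i,4]<minn: continue
        q=P[l==i]; r=cv2.minAreaRect(q[:,:2].astype(np.float32))
        print("n",s[i,4],"px",c[i].round(),"c",np.round(r[0],1),"size",np.round(r[1],1),"ang",round(r[2],1),"z",np.nanpercentile(q[:,2],[5,50,95]).round(1),"mean",np.nanmean(q,0).round(1))
E
python3 - <<'E'
from h import *
for n in("top","scene"):
    d=dict(np.load(f"pics/{n}0.npz")); P=cloud(d); Z=P[...,2]; b=d["img"].astype(int)
    reg=(P[...,0]>350)&(P[...,0]<720)&(abs(P[...,1])<600)
    print(n,"riser top");rects(d,reg&(abs(Z-80)<5)&(P[...,1]>-250),300)
    print("coasters");rects(d,reg&(abs(Z-94)<6)&(P[...,1]>-200)&(P[...,1]<240))
    print("stand");rects(d,reg&(abs(Z-40)<5)&(P[...,1]<-280))
    print("sign");rects(d,reg&(Z>50)&(P[...,1]<-230),20)
    print("carton");rects(d,reg&(abs(Z-80)<5)&(P[...,1]>250))
    for p in [(310,295),(491,284),(305,239)] if n=="top" else []: print(p,P[p[1],p[0]])
    v=d["img"]
    if n=="top":
        cv2.imwrite("pics/c1.png",cv2.resize(v[190:345,200:420],None,fx=3.6,fy=3.6,interpolation=cv2.INTER_CUBIC))
        cv2.imwrite("pics/c2.png",cv2.resize(v[215:320,450:550],None,fx=5,fy=5,interpolation=cv2.INTER_CUBIC))
E
```

```text
top riser top
n 17505 px [306. 267.] c [568.8  13.6] size [200.5 341. ] ang 8.3 z [78.6 81.  83.4] mean [565.9  13.4  81. ]
n 1965 px [126. 319.] c [474.5 339.8] size [91.3 69.9] ang 86.8 z [78.5 81.1 83.5] mean [474.2 339.   81.1]
coasters
n 742 px [304. 238.] c [617.6  16.1] size [50.4 49.8] ang 8.4 z [92.2 94.9 97.2] mean [616.9  16.   94.8]
n 766 px [361. 260.] c [576.9 -85.8] size [49.4 50.5] ang 88.4 z [92.2 94.9 97.2] mean [576.4 -85.8  94.8]
n 778 px [238. 282.] c [538.1 136.1] size [50.2 49.4] ang 1.2 z [92.4 95.  97.3] mean [537.7 136.   95. ]
stand
n 1509 px [490. 285.] c [ 534.6 -340.1] size [70.  91.2] ang 2.2 z [38.2 41.  43.5] mean [ 534.1 -337.8   40.9]
sign
n 168 px [506. 233.] c [ 626.8 -359.1] size [ 6.  44.9] ang 7.5 z [ 55.3  95.3 103.7] mean [ 625.5 -355.3   87.4]
n 321 px [506. 282.] c [ 534.7 -339.2] size [ 8.1 60.4] ang 2.1 z [ 64.2 148.9 153. ] mean [ 533.7 -331.5  127.9]
carton
n 1965 px [126. 319.] c [474.5 339.8] size [91.3 69.9] ang 86.8 z [78.5 81.1 83.5] mean [474.2 339.   81.1]
(310, 295) [517.0063047    7.0737339    0.55266298]
(491, 284) [ 531.37915
[... 413 characters left out ...]
n [581.1 -82.3  95.4]
n 547 px [323. 247.] c [619.4  17.9] size [52.8 52.1] ang 9.8 z [90.2 95.7 98.4] mean [621.4  20.2  95.3]
n 577 px [399. 256.] c [541.1 138. ] size [53.2 52.5] ang 1.1 z [90.  95.7 98.4] mean [542.3 139.6  95.3]
stand
n 555 px [238. 176.] c [ 536.6 -338.9] size [ 74.3 100.2] ang 3.3 z [36.7 42.1 44.5] mean [ 544.8 -328.8   41.6]
sign
n 766 px [235. 150.] c [ 536.7 -338.5] size [13.6 64.9] ang 4.3 z [ 56.3 106.8 151.9] mean [ 538.4 -335.5  106.1]
n 307 px [199. 174.] c [ 628.7 -358.1] size [10.8 48.7] ang 8.1 z [ 52.9  78.9 103.4] mean [ 629.8 -355.7   79.5]
carton
n 1587 px [511. 300.] c [476.6 341.7] size [91.4 74.2] ang 87.1 z [77.7 81.6 84. ] mean [479.2 343.4  81.4]
```

View pics/c1.png

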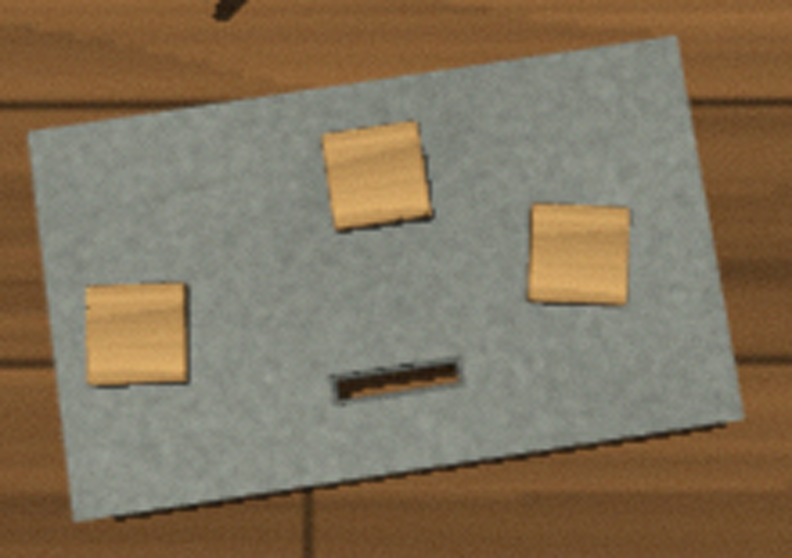

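View pics/c2.png

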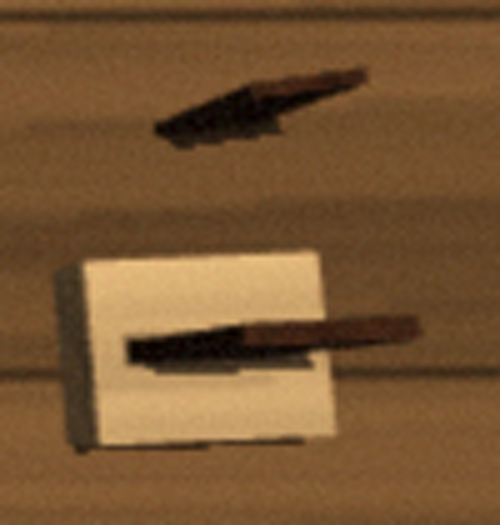

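```bash
cat >> h.py <<'E'
from scipy.spatial.transform import Rotation as R
def go(x,y,z,yaw):
    from cell import read_state
    s=read_state(); c=R.from_euler("xyz",s["tool_rot"]); t=R.from_euler("xyz",[np.pi,0,yaw])
    print("t",round(s["clock"],2),"pos",s["eef_pos"].round(1),"rot",s["tool_rot"].round(4),"w",round(s["width"],1),"F",s["force"].round(1),"q",s["qpos"].round(2))
    print("shift cm",(c.inv().apply(np.array([x,y,z])-s["eef_pos"])/10).round(2),"rotvec",(c.inv()*t).as_rotvec().round(3))
E
python3 -c "
from h import *
go(577,-86,180,1.543)"
```

```text
t 0.1 pos [ 275.9 -587.9  230.5] rot [-3.14    0.      0.4388] w 85.3 F [-1.  -0.3 -0.7] q [ 1.07  0.63  0.04  1.52 -0.03  1.   -0.02]
shift cm [ 48.58 -32.64   5.1 ] rotvec [-1.000e-03 -1.000e-03 -1.104e+00]
```

carry_out(series=[[[3.2, -2.2, 0, 0, 0, -0.08, 8.54], [6.4, -4.4, 0, 0, 0, -0.16, 8.54], [9.6, -6.5, 0, 0, 0, -0.24, 8.54], [12.8, -8.7, 0, 0, 0, -0.32, 8.54], [16, -10.9, 0, 0, 0, -0.4, 8.54]]])

```text
clock: 0.52
eef_pos: [375.2, -419.9, 231.0]
tool_rot: [-3.141, -0.0, 0.842]
force: [0.6, -0.6, 0.8]
width: 85.1
```

```bash
cd .;python3 -c "
from h import *
go(577,-86,180,1.543)"
```

```text
t 0.52 pos [ 375.2 -419.9  231. ] rot [-3.141e+00 -2.000e-04  8.424e-01] w 85.1 F [ 0.6 -0.6  0.8] q [ 0.84  0.5  -0.08  1.76  0.05  0.88  0.02]
shift cm [38.35 -7.16  5.11] rotvec [-0.001 -0.    -0.701]
```

carry_out(series=[[[3.8, -0.7, 0, 0, 0, -0.1, 8.54], [7.6, -1.4, 0, 0, 0, -0.2, 8.54], [11.4, -2.1, 0, 0, 0, -0.3, 8.54], [15.2, -2.8, 0, 0, 0, -0.4, 8.54], [19, -3.6, 0, 0, 0, -0.5, 8.54]]])

```text
clock: 0.93
eef_pos: [475.5, -254.7, 231.2]
tool_rot: [-3.141, 0.0, 1.344]
force: [0.3, 0.7, -1.2]
width: 85.5
```

```bash
cd .;python3 -c "
from h import *
go(577,-86,150,1.543)"
```

```text
t 0.93 pos [ 475.5 -254.7  231.2] rot [-3.1415e+00  1.0000e-04  1.3435e+00] w 85.5 F [ 0.3  0.7 -1.2] q [ 0.6   0.48 -0.23  1.82  0.14  0.86  0.07]
shift cm [18.73  6.09  8.12] rotvec [-0.     0.    -0.199]
```

carry_out(series=[[[3.7, 1.2, 1.6, 0, 0, -0.04, 8.54], [7.5, 2.4, 3.2, 0, 0, -0.08, 8.54], [11.2, 3.6, 4.8, 0, 0, -0.12, 8.54], [15, 4.9, 6.4, 0, 0, -0.16, 8.54], [18.7, 6.1, 8.1, 0, 0, -0.199, 8.54]]])

```text
clock: 1.35
eef_pos: [575.9, -90.3, 151.3]
tool_rot: [3.142, 0.0, 1.54]
force: [0.9, -0.5, 0.6]
width: 85.3
```

carry_out(series=[[[0, 0, 0, 0, 0, 0, 8.54]]])

```text
clock: 1.43
eef_pos: [577.5, -81.2, 149.1]
tool_rot: [-3.141, -0.008, 1.551]
force: [0.4, 1.6, 0.7]
width: 85.3
```

```bash
cd .;python3 -c "
from h import *
go(577,-86,83,1.543)"
```

```text
t 1.43 pos [577.5 -81.2 149.1] rot [-3.1407 -0.0076  1.5507] w 85.3 F [0.4 1.6 0.7] q [ 0.26  0.65 -0.26  1.78  0.22  0.74 -0.13]
shift cm [-0.53 -0.03  6.61] rotvec [-0.001 -0.008  0.008]
```

carry_out(series=[[[0, 0, 0, 0, 0, 0, 8.54], [0, 0, 0, 0, 0, 0, 8.54], [0, 0, 0, 0, 0, 0, 8.54]]])

```text
clock: 1.68
eef_pos: [574.6, -93.8, 152.2]
tool_rot: [-3.141, 0.001, 1.535]
force: [1.2, -0.7, -0.8]
width: 85.1
```

```bash
cd .;python3 -c "
from h import *
go(577,-86,84,1.543)"
```

```text
t 1.68 pos [574.6 -93.8 152.2] rot [-3.1412e+00  1.3000e-03  1.5353e+00] w 85.1 F [ 1.2 -0.7 -0.8] q [ 0.27  0.64 -0.25  1.78  0.22  0.75 -0.13]
shift cm [0.8  0.21 6.82] rotvec [-0.     0.001 -0.008]
```

carry_out(series=[[[0, 0, 0, 0, 0, 0, 8.54], [0, 0, 0, 0, 0, 0, 8.54], [0, 0, 0, 0, 0, 0, 8.54]]])

```text
clock: 1.93
eef_pos: [575.1, -93.0, 152.6]
tool_rot: [3.141, 0.0, 1.536]
force: [0.5, 0.2, -0.2]
width: 85.1
```

```bash
cd .;python3 -c "
from h import *
go(577,-86,84,1.543)"
```

```text
t 1.93 pos [575.1 -93.  152.6] rot [3.1409e+00 4.0000e-04 1.5359e+00] w 85.1 F [ 0.5  0.2 -0.2] q [ 0.27  0.64 -0.25  1.78  0.22  0.75 -0.13]
shift cm [0.71 0.17 6.86] rotvec [ 0.001  0.    -0.007]
```

carry_out(series=[[[0.7, 0.2, 1, 0, 0, -0.007, 8.54], [0.7, 0.2, 2.5, 0, 0, -0.007, 8.54], [0.7, 0.2, 4.2, 0, 0, -0.007, 8.54], [0.7, 0.2, 5.8, 0, 0, -0.007, 8.54], [0.7, 0.2, 6.8, 0, 0, -0.007, 8.54]]])

```text
clock: 2.35
eef_pos: [576.5, -84.4, 82.0]
tool_rot: [-3.139, -0.001, 1.545]
force: [-0.3, -0.5, -0.3]
width: 85.8
```

carry_out(series=[[[0, 0, 0, 0, 0, 0, 8.54], [0, 0, 0, 0, 0, 0, 8.54], [0, 0, 0, 0, 0, 0, 8.54]]])

```text
clock: 2.6
eef_pos: [578.1, -84.8, 84.6]
tool_rot: [3.14, -0.0, 1.545]
force: [0.4, -0.7, -0.2]
width: 85.2
```

```bash
cd .;python3 -c "
from h import *
go(577,-86,84,1.543)
from cell import *
for n in('scene','top'):
  d=get_image(n);v=d['img'][150:300,200:420];cv2.imwrite(f'pics/{n}1.png',cv2.resize(v,None,fx=3.5,fy=3.5,interpolation=cv2.INTER_CUBIC))
"
```

```text
t 2.6 pos [578.1 -84.8  84.6] rot [ 3.1404e+00 -1.0000e-04  1.5449e+00] w 85.2 F [ 0.4 -0.7 -0.2] q [ 0.24  0.74 -0.22  1.82  0.26  0.61 -0.17]
shift cm [-0.12 -0.1   0.06] rotvec [ 0.001 -0.     0.002]
```

View pics/scene1.png

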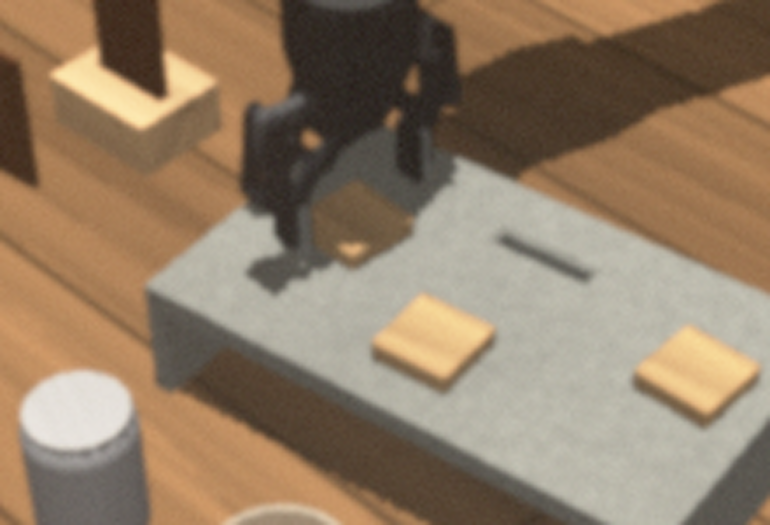

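carry_out(series=[[[-0.1, -0.1, 0.4, 0, 0, 0, 7], [-0.1, -0.1, 0.4, 0, 0, 0, 6], [-0.1, -0.1, 0.4, 0, 0, 0, 5.2], [-0.1, -0.1, 0.4, 0, 0, 0, 4], [-0.1, -0.1, 0.4, 0, 0, 0, 4]]])

```text
clock: 3.12
eef_pos: [576.8, -86.0, 80.6]
tool_rot: [3.141, 0.0, 1.545]
force: [-0.5, 0.2, 4.7]
width: 48.6
```

carry_out(series=[[[0, 0, 0, 0, 0, 0, 4], [0, 0, 0, 0, 0, 0, 4], [0, 0, 0, 0, 0, 0, 4]]])

```text
clock: 3.37
eef_pos: [576.8, -86.0, 80.6]
tool_rot: [3.141, 0.0, 1.545]
force: [-1.2, -0.6, 4.8]
width: 48.0
```

```bash
cd .;python3 -c "
from h import *
go(632,-82.9,84,1.543+.173)
from cell import *
for n in('scene','top'):
  d=get_image(n);v=d['img'][150:300,200:420];cv2.imwrite(f'pics/{n}2.png',cv2.resize(v,None,fx=3.5,fy=3.5,interpolation=cv2.INTER_CUBIC))
"
```

```text
t 3.37 pos [576.8 -86.   80.6] rot [3.1407e+00 2.0000e-04 1.5447e+00] w 48.0 F [-1.2 -0.6  4.8] q [ 0.24  0.74 -0.22  1.83  0.26  0.6  -0.17]
shift cm [ 0.46  5.51 -0.33] rotvec [ 0.001  0.    -0.171]
```

View pics/scene2.png

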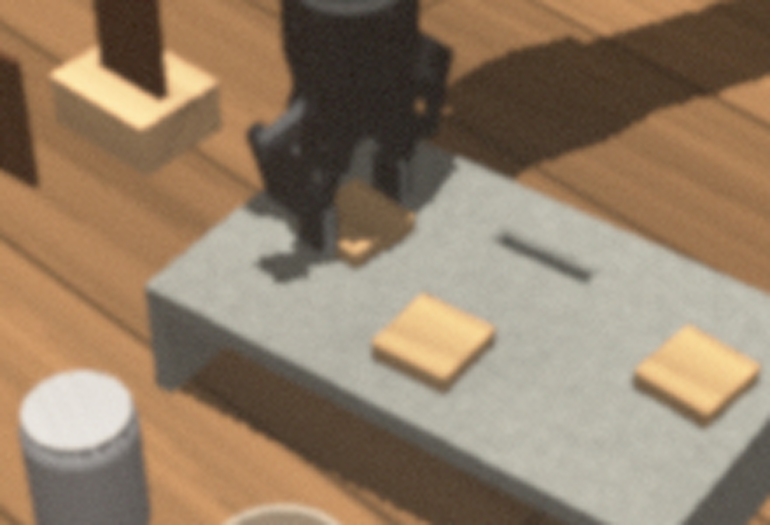

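carry_out(series=[[[0, 0, -0.6, 0, 0, 0, 4], [0.05, 0.8, -1, 0, 0, -0.03, 4], [0.15, 2.2, -1, 0, 0, -0.07, 4], [0.3, 3.6, -1, 0, 0, -0.11, 4], [0.4, 4.9, -1, 0, 0, -0.15, 4]]])

```text
clock: 3.88
eef_pos: [627.0, -83.0, 90.5]
tool_rot: [3.14, -0.0, 1.698]
force: [0.1, -0.0, 0.3]
width: 48.4
```

```bash
cd .;python3 -c "
from h import *
go(632,-82.9,84,1.543+.173)"
```

```text
t 3.88 pos [627.  -83.   90.5] rot [ 3.1404 -0.      1.6982] w 48.4 F [ 0.1 -0.   0.3] q [ 0.25  0.78 -0.27  1.68  0.29  0.71 -0.04]
shift cm [-0.05  0.5   0.65] rotvec [ 0.001  0.    -0.018]
```

carry_out(series=[[[0, 0.3, 0, 0, 0, -0.01, 4], [0, 0.5, 0, 0, 0, -0.02, 4], [0, 0.5, 0, 0, 0, -0.02, 4], [0, 0.5, 0, 0, 0, -0.02, 4]]])

```text
clock: 4.22
eef_pos: [629.6, -82.7, 89.9]
tool_rot: [-3.14, -0.0, 1.714]
force: [-0.6, -0.0, -0.8]
width: 48.3
```

```bash
cd .;python3 -c "
from h import *
go(632,-82.9,80.6,1.543+.173)"
```

```text
t 4.22 pos [629.6 -82.7  89.9] rot [-3.1403e+00 -1.0000e-04  1.7145e+00] w 48.3 F [-0.6 -0.  -0.8] q [ 0.25  0.79 -0.27  1.67  0.29  0.72 -0.03]
shift cm [-0.06  0.23  0.93] rotvec [-0.001 -0.    -0.002]
```

carry_out(series=[[[0, 0.2, 0.2, 0, 0, 0, 4], [0, 0.2, 0.5, 0, 0, 0, 4], [0, 0.2, 0.7, 0, 0, 0, 4], [0, 0.2, 0.85, 0, 0, 0, 4], [0, 0.2, 0.9, 0, 0, 0, 4]]])

```text
clock: 4.63
eef_pos: [631.9, -82.3, 80.7]
tool_rot: [-3.141, -0.0, 1.715]
force: [-1.7, -0.3, 2.0]
width: 48.2
```

```bash
cd .;python3 -c "
from h import *
go(632,-82.9,80.6,1.543+.173)"
```

```text
t 4.63 pos [631.9 -82.3  80.7] rot [-3.1406e+00 -1.0000e-04  1.7147e+00] w 48.2 F [-1.7 -0.3  2. ] q [ 0.25  0.8  -0.27  1.67  0.3   0.71 -0.03]
shift cm [-0.06 -0.    0.01] rotvec [-0.001 -0.    -0.001]
```

carry_out(series=[[[0, 0, 0, 0, 0, 0, 5.5], [0, 0, 0, 0, 0, 0, 7], [0, 0, 0, 0, 0, 0, 8.54], [0, 0, -0.5, 0, 0, 0, 8.54], [0, 0, -2, 0, 0, 0, 8.54]]])

```text
clock: 5.05
eef_pos: [630.9, -82.2, 99.7]
tool_rot: [-3.138, -0.001, 1.715]
force: [0.1, -0.2, -0.7]
width: 85.5
```

carry_out(series=[[[0, 0, -2, 0, 0, 0, 8.54], [0, 0, -5, 0, 0, 0, 8.54], [0, 0, -5, 0, 0, 0, 8.54]]])

```text
clock: 5.3
eef_pos: [636.2, -82.2, 156.9]
tool_rot: [3.132, 0.002, 1.715]
force: [1.6, 0.5, -0.0]
width: 84.9
```

```bash
cd .;python3 -c "
from h import *
go(538.1,136.1,150,1.571+.021)"
```

```text
t 5.3 pos [636.2 -82.2 156.9] rot [3.1320e+00 1.9000e-03 1.7146e+00] w 84.9 F [ 1.6  0.5 -0. ] q [ 0.27  0.71 -0.3   1.62  0.26  0.84  0.  ]
shift cm [23.01 -6.58  0.59] rotvec [0.01  0.001 0.123]
```

carry_out(series=[[[2, -0.6, 0, 0, 0, 0.02, 8.54], [5.5, -1.6, 0, 0, 0, 0.04, 8.54], [9, -2.6, 0, 0, 0, 0.06, 8.54], [12.5, -3.6, 0, 0, 0, 0.08, 8.54], [16, -4.6, 0, 0, 0, 0.1, 8.54]]])

```text
clock: 5.72
eef_pos: [563.3, 70.7, 151.5]
tool_rot: [3.141, -0.0, 1.613]
force: [0.1, 0.5, 0.6]
width: 85.5
```

```bash
cd .;python3 -c "
from h import *
go(538.1,136.1,150,1.571+.021)"
```

```text
t 5.72 pos [563.3  70.7 151.5] rot [ 3.1407e+00 -3.0000e-04  1.6131e+00] w 85.5 F [0.1 0.5 0.6] q [-0.    0.62 -0.26  1.83  0.23  0.72 -0.35]
shift cm [ 6.64 -2.24  0.15] rotvec [ 0.001 -0.     0.021]
```

carry_out(series=[[[3, -1, 0, 0, 0, 0.02, 8.54], [5.2, -1.8, 0, 0, 0, 0.02, 8.54], [6.4, -2.2, 0, 0, 0, 0.02, 8.54], [6.6, -2.2, 0, 0, 0, 0.02, 8.54], [6.6, -2.2, 0, 0, 0, 0.02, 8.54]]])

```text
clock: 6.13
eef_pos: [539.6, 134.3, 151.3]
tool_rot: [3.141, 0.0, 1.596]
force: [-0.5, -1.0, -0.5]
width: 85.2
```

carry_out(series=[[[0, 0, 0, 0, 0, 0, 8.54], [0, 0, 0, 0, 0, 0, 8.54], [0, 0, 0, 0, 0, 0, 8.54]]])

```text
clock: 6.38
eef_pos: [539.8, 132.4, 150.9]
tool_rot: [3.141, 0.001, 1.592]
force: [0.0, 0.2, 0.7]
width: 85.4
```

```bash
cd .;python3 -c "
from h import *
go(538.1,136.1,81,1.571+.021)"
```

```text
t 6.38 pos [539.8 132.4 150.9] rot [3.1414e+00 9.0000e-04 1.5917e+00] w 85.4 F [0.  0.2 0.7] q [-0.13  0.61 -0.25  1.86  0.22  0.7  -0.48]
shift cm [ 0.38 -0.16  6.99] rotvec [ 0.     0.001 -0.   ]
```

carry_out(series=[[[0.4, -0.2, 1, 0, 0, 0, 8.54], [0.4, -0.2, 2.5, 0, 0, 0, 8.54], [0.4, -0.2, 4.2, 0, 0, 0, 8.54], [0.4, -0.2, 5.8, 0, 0, 0, 8.54], [0.4, -0.2, 6.6, 0, 0, 0, 8.54]]])

```text
clock: 6.8
eef_pos: [535.7, 137.7, 82.7]
tool_rot: [-3.138, 0.001, 1.594]
force: [-0.7, -0.2, 0.1]
width: 85.9
```

carry_out(series=[[[0, 0, 0, 0, 0, 0, 8.54], [0, 0, 0, 0, 0, 0, 8.54], [0, 0, 0, 0, 0, 0, 8.54]]])

```text
clock: 7.05
eef_pos: [537.5, 138.5, 85.6]
tool_rot: [3.141, -0.0, 1.595]
force: [-0.7, 0.4, 0.3]
width: 85.6
```

```bash
cd .;python3 -c "
from h import *
go(538.1,136.1,81,1.571+.021)"
```

```text
t 7.05 pos [537.5 138.5  85.6] rot [ 3.1405e+00 -4.0000e-04  1.5946e+00] w 85.6 F [-0.7  0.4  0.3] q [-0.17  0.71 -0.21  1.91  0.26  0.56 -0.52]
shift cm [-0.25  0.05  0.46] rotvec [ 0.001 -0.     0.003]
```

carry_out(series=[[[-0.2, 0, 0.4, 0, 0, 0, 7], [-0.2, 0, 0.4, 0, 0, 0, 6], [-0.2, 0, 0.4, 0, 0, 0, 5.2], [-0.2, 0, 0.4, 0, 0, 0, 4], [-0.2, 0, 0.4, 0, 0, 0, 4]]])

```text
clock: 7.47
eef_pos: [537.5, 136.4, 81.8]
tool_rot: [3.14, -0.0, 1.595]
force: [-0.9, -0.7, 5.0]
width: 48.2
```

carry_out(series=[[[0, 0, 0, 0, 0, 0, 4], [0, 0, 0, 0, 0, 0, 4], [0, 0, 0, 0, 0, 0, 4]]])

```text
clock: 7.72
eef_pos: [537.5, 136.4, 81.8]
tool_rot: [3.14, -0.0, 1.595]
force: [0.1, -0.7, 6.1]
width: 48.4
```

```bash
cd .;python3 -c "
from h import *
go(603.2,115,81,1.571+.145)
from cell import *
d=get_image('top');P=cloud(d);Z=P[...,2]
reg=(P[...,0]>350)&(P[...,0]<720)
rects(d,reg&(abs(Z-94)<6)&(P[...,1]>-200)&(P[...,1]<240))
"
```

```text
t 7.72 pos [537.5 136.4  81.8] rot [ 3.1404e+00 -1.0000e-04  1.5946e+00] w 48.4 F [ 0.1 -0.7  6.1] q [-0.16  0.71 -0.21  1.91  0.26  0.55 -0.52]
shift cm [-2.29  6.52  0.09] rotvec [ 0.001  0.    -0.121]
n 747 px [358. 231.] c [630.7 -82.4] size [50.3 50.2] ang 8.0 z [92.  94.8 97.1] mean [630.  -82.   94.7]
n 742 px [304. 238.] c [617.5  16.1] size [50.4 49.8] ang 8.2 z [92.1 94.9 97.3] mean [616.8  16.1  94.8]
n 131 px [249. 286.] c [534.  118.1] size [14.4 55.8] ang 88.3 z [91.6 94.4 96.8] mean [531.9 116.   94.5]
```

Right coaster is placed within about 1 mm at 8.0°, against 8.2° for the middle one. The left coaster is gripped, so I'm moving it.

carry_out(series=[[[0, 0, -0.6, 0, 0, 0, 4], [-0.3, 0.8, -1, 0, 0, -0.02, 4], [-0.8, 2.2, -1, 0, 0, -0.05, 4], [-1.3, 3.7, -1, 0, 0, -0.08, 4], [-1.8, 5.2, -1, 0, 0, -0.1, 4]]])

```text
clock: 8.18
eef_pos: [590.0, 119.6, 91.5]
tool_rot: [3.141, -0.0, 1.697]
force: [-0.4, 0.9, 0.0]
width: 48.5
```

carry_out(series=[[[-0.5, 0.8, 0, 0, 0, -0.01, 4], [-0.7, 1.2, 0, 0, 0, -0.02, 4], [-0.7, 1.2, 0, 0, 0, -0.02, 4], [-0.7, 1.2, 0, 0, 0, -0.02, 4], [-0.7, 1.2, 0, 0, 0, -0.02, 4]]])

```text
clock: 8.6
eef_pos: [601.1, 114.7, 91.0]
tool_rot: [-3.14, -0.0, 1.715]
force: [-1.2, -0.0, -1.0]
width: 48.3
```

```bash
cd .;python3 -c "
from h import *
go(604,115,81,1.571+.145)
"
```

```text
t 8.6 pos [601.1 114.7  91. ] rot [-3.1403e+00 -3.0000e-04  1.7154e+00] w 48.3 F [-1.2 -0.  -1. ] q [-0.07  0.76 -0.26  1.74  0.29  0.68 -0.35]
shift cm [-0.01  0.3   1.  ] rotvec [-0.001 -0.    -0.001]
```

carry_out(series=[[[0, 0.3, 0.2, 0, 0, 0, 4], [0, 0.3, 0.5, 0, 0, 0, 4], [0, 0.3, 0.7, 0, 0, 0, 4], [0, 0.3, 0.85, 0, 0, 0, 4], [0, 0.3, 0.95, 0, 0, 0, 4]]])

```text
clock: 9.02
eef_pos: [604.8, 114.7, 81.8]
tool_rot: [-3.141, 0.0, 1.715]
force: [-4.2, -0.8, 11.8]
width: 48.3
```

carry_out(series=[[[0, 0, 0, 0, 0, 0, 5.5], [0, 0, 0, 0, 0, 0, 7], [0, 0, 0, 0, 0, 0, 8.54], [0, 0, -0.5, 0, 0, 0, 8.54], [0, 0, -2, 0, 0, 0, 8.54]]])

```text
clock: 9.43
eef_pos: [603.6, 114.1, 100.1]
tool_rot: [-3.137, 0.0, 1.715]
force: [-0.6, -0.8, 0.4]
width: 85.6
```

carry_out(series=[[[0, 0, -2, 0, 0, 0, 8.54], [0, 0, -5.5, 0, 0, 0, 8.54], [0, 0, -9, 0, 0, 0, 8.54], [0, 0, -11, 0, 0, 0, 8.54]]])

```text
clock: 9.77
eef_pos: [606.6, 115.2, 215.7]
tool_rot: [3.137, -0.001, 1.715]
force: [1.2, 0.1, -0.6]
width: 85.7
```

```bash
cd .;python3 -c "
from h import *
go(534.7,-339.5,220,1.571+.037)
from cell import *
d=get_image('top');P=cloud(d);Z=P[...,2]
reg=(P[...,0]>350)&(P[...,0]<720)
rects(d,reg&(abs(Z-94)<6)&(P[...,1]>-200)&(P[...,1]<240))
"
```

```text
t 9.77 pos [606.6 115.2 215.7] rot [ 3.1367e+00 -6.0000e-04  1.7148e+00] w 85.7 F [ 1.2  0.1 -0.6] q [-0.04  0.61 -0.32  1.63  0.22  0.93 -0.29]
shift cm [-43.96 -13.64  -0.53] rotvec [ 0.005 -0.001  0.107]
n 743 px [358. 231.] c [630.8 -82.3] size [50.2 50. ] ang 8.3 z [92.2 94.8 97.2] mean [630.1 -82.   94.8]
n 747 px [304. 238.] c [617.6  16.2] size [50.4 49.9] ang 8.3 z [92.4 94.9 97.3] mean [616.9  16.   94.9]
n 298 px [258. 244.] c [605.4 102. ] size [50.3 23.8] ang 8.2 z [91.9 94.8 97.4] mean [607.7  99.9  94.7]
```

carry_out(series=[[[-2, -0.6, 0, 0, 0, 0.02, 8.54], [-5.5, -1.7, 0, 0, 0, 0.05, 8.54], [-9, -2.8, -0.1, 0, 0, 0.07, 8.54], [-12.5, -3.9, -0.2, 0, 0, 0.09, 8.54], [-16, -5, -0.3, 0, 0, 0.107, 8.54]]])

```text
clock: 10.23
eef_pos: [578.1, -52.4, 214.8]
tool_rot: [3.141, 0.0, 1.607]
force: [0.9, -0.5, 0.6]
width: 85.2
```

```bash
cd .;python3 -c "
from h import *
go(534.7,-339.5,220,1.571+.037)
"
```

```text
t 10.23 pos [578.1 -52.4 214.8] rot [3.1415e+00 2.0000e-04 1.6073e+00] w 85.2 F [ 0.9 -0.5  0.6] q [ 0.23  0.56 -0.29  1.73  0.2   0.88 -0.11]
shift cm [-28.53  -5.38  -0.52] rotvec [ 0.     0.    -0.001]
```

carry_out(series=[[[-3.6, -0.7, 0, 0, 0, 0, 8.54], [-7.2, -1.4, 0, 0, 0, 0, 8.54], [-10.8, -2.1, 0, 0, 0, 0, 8.54], [-14.4, -2.8, 0, 0, 0, 0, 8.54], [-18, -3.4, 0, 0, 0, 0, 8.54]]])

```text
clock: 10.65
eef_pos: [550.5, -233.9, 214.8]
tool_rot: [-3.142, 0.0, 1.608]
force: [1.1, -0.1, 0.1]
width: 85.6
```

```bash
cd .;python3 -c "
from h import *
go(534.7,-339.5,220,1.571+.037)
"
```

```text
t 10.65 pos [ 550.5 -233.9  214.8] rot [-3.1415e+00  1.0000e-04  1.6077e+00] w 85.6 F [ 1.1 -0.1  0.1] q [ 0.54  0.58 -0.29  1.68  0.2   0.91  0.2 ]
shift cm [-10.5   -1.97  -0.52] rotvec [-0.  0. -0.]
```

carry_out(series=[[[-3.6, -0.7, -0.2, 0, 0, 0, 8.54], [-6.8, -1.3, -0.3, 0, 0, 0, 8.54], [-9, -1.7, -0.4, 0, 0, 0, 8.54], [-10.2, -1.9, -0.5, 0, 0, 0, 8.54], [-10.5, -2, -0.5, 0, 0, 0, 8.54]]])

```text
clock: 11.07
eef_pos: [534.3, -340.6, 219.5]
tool_rot: [-3.141, 0.001, 1.604]
force: [0.3, -0.3, 0.9]
width: 85.5
```

carry_out(series=[[[0, 0, 0, 0, 0, 0, 8.54], [0, 0, 0, 0, 0, 0, 8.54], [0, 0, 0, 0, 0, 0, 8.54], [0, 0, 0, 0, 0, 0, 8.54]]])

```text
clock: 11.4
eef_pos: [536.0, -335.5, 219.7]
tool_rot: [3.141, -0.001, 1.611]
force: [0.5, 0.6, -1.1]
width: 85.4
```

```bash
cd .;python3 -c "
from h import *
go(535,-339.5,112,1.571+.037)
from cell import *
d=get_image('top');P=cloud(d);Z=P[...,2]
reg=(P[...,0]>350)&(P[...,0]<720)
rects(d,reg&(abs(Z-94)<6)&(P[...,1]>-200)&(P[...,1]<240))
"
```

```text
t 11.4 pos [ 536.  -335.5  219.7] rot [ 3.1413e+00 -9.0000e-04  1.6108e+00] w 85.4 F [ 0.5  0.6 -1.1] q [ 0.69  0.63 -0.29  1.58  0.21  0.97  0.37]
shift cm [-0.4  -0.12 10.77] rotvec [ 0.    -0.001  0.003]
n 750 px [358. 231.] c [630.5 -82.2] size [50.  49.6] ang 8.0 z [92.3 94.8 97.2] mean [630.1 -82.   94.8]
n 747 px [304. 238.] c [617.5  16.1] size [50.3 49.9] ang 8.3 z [92.2 95.  97.4] mean [616.7  16.   94.9]
n 755 px [250. 246.] c [603.4 114.7] size [50.1 49.8] ang 8.2 z [92.4 94.9 97.2] mean [603.1 114.5  94.8]
```

carry_out(series=[[[-0.4, -0.1, 1.5, 0, 0, 0, 8.54], [-0.4, -0.1, 3.5, 0, 0, 0, 8.54], [-0.4, -0.1, 5.2, 0, 0, 0, 8.54], [-0.4, -0.1, 6.2, 0, 0, 0, 8.54], [-0.4, -0.1, 6.2, 0, 0, 0, 8.54]]])

```text
clock: 11.87
eef_pos: [533.2, -340.3, 155.3]
tool_rot: [-3.138, -0.003, 1.609]
force: [-0.9, -0.1, -0.2]
width: 85.2
```

carry_out(series=[[[0, 0, 0, 0, 0, 0, 8.54], [0, 0, 0, 0, 0, 0, 8.54], [0, 0, 0, 0, 0, 0, 8.54], [0, 0, 0, 0, 0, 0, 8.54]]])

```text
clock: 12.2
eef_pos: [535.0, -342.0, 158.7]
tool_rot: [3.14, 0.001, 1.608]
force: [-0.1, -0.8, -1.0]
width: 85.6
```

```bash
cd .;python3 -c "
from h import *
go(536,-339.5,108,1.571+.037)
from cell import *
d=get_image('scene');v=d['img'][80:220,150:350];cv2.imwrite('pics/s3.png',cv2.resize(v,None,fx=3.8,fy=3.8,interpolation=cv2.INTER_CUBIC))
"
```

```text
t 12.2 pos [ 535.  -342.   158.7] rot [3.1399e+00 1.0000e-03 1.6077e+00] w 85.6 F [-0.1 -0.8 -1. ] q [ 0.69  0.7  -0.27  1.63  0.23  0.84  0.36]
shift cm [0.25 0.1  5.07] rotvec [ 0.002  0.001 -0.   ]
```

View pics/s3.png

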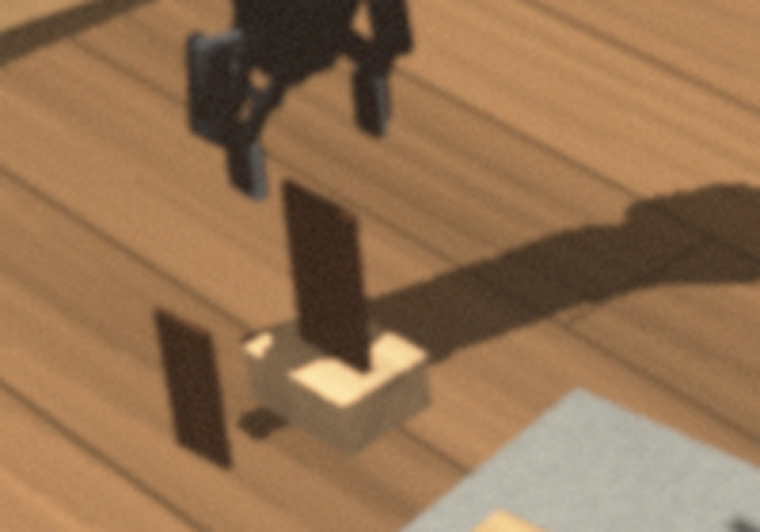

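Fingers are open in front and behind, straddling the tall sign with its top edge near (320,195) in the crop. Descending now.

carry_out(series=[[[0.25, 0.1, 1, 0, 0, 0, 8.54], [0.25, 0.1, 2.5, 0, 0, 0, 8.54], [0.25, 0.1, 4, 0, 0, 0, 8.54], [0.25, 0.1, 4.8, 0, 0, 0, 8.54], [0.25, 0.1, 5, 0, 0, 0, 8.54]]])

```text
clock: 12.67
eef_pos: [534.1, -338.4, 105.5]
tool_rot: [-3.139, -0.002, 1.608]
force: [-0.2, -0.2, -0.1]
width: 85.3
```

carry_out(series=[[[0, 0, 0, 0, 0, 0, 8.54], [0, 0, 0, 0, 0, 0, 8.54], [0, 0, 0, 0, 0, 0, 8.54], [0, 0, 0, 0, 0, 0, 8.54]]])

```text
clock: 13.0
eef_pos: [535.8, -339.5, 108.4]
tool_rot: [3.14, 0.001, 1.608]
force: [-0.2, -0.6, 0.3]
width: 85.7
```

```bash
cd .;python3 -c "
from h import *
go(536,-339.5,108,1.571+.037)
"
```

```text
t 13.0 pos [ 535.8 -339.5  108.4] rot [3.1403e+00 8.0000e-04 1.6077e+00] w 85.7 F [-0.2 -0.6  0.3] q [ 0.67  0.76 -0.25  1.67  0.26  0.75  0.33]
shift cm [-0.    0.02  0.04] rotvec [ 0.001  0.001 -0.   ]
```

carry_out(series=[[[0, 0, 0, 0, 0, 0, 6], [0, 0, 0, 0, 0, 0, 4], [0, 0, 0, 0, 0, 0, 2.5], [0, 0, 0, 0, 0, 0, 1.2], [0, 0, 0, 0, 0, 0, 0.4]]])

```text
clock: 13.42
eef_pos: [535.3, -339.2, 107.6]
tool_rot: [3.141, 0.0, 1.608]
force: [-0.0, -0.1, -0.6]
width: 25.3
```

carry_out(series=[[[0, 0, 0, 0, 0, 0, 0], [0, 0, 0, 0, 0, 0, 0], [0, 0, 0, 0, 0, 0, 0], [0, 0, 0, 0, 0, 0, 0], [0, 0, 0, 0, 0, 0, 0]]])

```text
clock: 13.83
eef_pos: [535.5, -339.2, 107.7]
tool_rot: [3.141, 0.0, 1.608]
force: [-0.2, -0.6, 0.1]
width: 7.5
```

```bash
cd .;python3 -c "
from h import *
go(536,-339.5,108,1.571+.037)
"
```

```text
t 13.83 pos [ 535.5 -339.2  107.7] rot [3.1412e+00 1.0000e-04 1.6078e+00] w 7.5 F [-0.2 -0.6  0.1] q [ 0.67  0.76 -0.25  1.67  0.26  0.75  0.33]
shift cm [-0.03  0.05 -0.03] rotvec [ 0.  0. -0.]
```

carry_out(series=[[[0, 0, -0.5, 0, 0, 0, 0], [0, 0, -1.5, 0, 0, 0, 0], [0, 0, -3, 0, 0, 0, 0], [0, 0, -5, 0, 0, 0, 0], [0, 0, -7, 0, 0, 0, 0]]])

```text
clock: 14.25
eef_pos: [534.6, -339.0, 178.6]
tool_rot: [-3.14, -0.001, 1.608]
force: [1.2, -0.5, -0.5]
width: 7.1
```

carry_out(series=[[[0, 0, -2, 0, 0, 0, 0], [0, 0, -4, 0, 0, 0, 0], [0, 0, -5.2, 0, 0, 0, 0], [0, 0, -5.8, 0, 0, 0, 0], [0, 0, -6, 0, 0, 0, 0]]])

```text
clock: 14.67
eef_pos: [535.6, -339.5, 239.3]
tool_rot: [3.14, 0.001, 1.608]
force: [0.4, -0.2, -0.2]
width: 7.3
```

```bash
cd .;python3 -c "
from h import *
go(515.5,5.7,228,1.571+.145)
from cell import *
d=get_image('scene');v=d['img'][40:220,150:350];cv2.imwrite('pics/s4.png',cv2.resize(v,None,fx=3.3,fy=3.3,interpolation=cv2.INTER_CUBIC))
"
```

```text
t 14.67 pos [ 535.6 -339.5  239.3] rot [3.1399e+00 1.3000e-03 1.6077e+00] w 7.3 F [ 0.4 -0.2 -0.2] q [ 0.7   0.61 -0.3   1.55  0.2   1.01  0.38]
shift cm [34.57 -0.73  1.08] rotvec [ 0.002  0.001 -0.108]
```

View pics/s4.png

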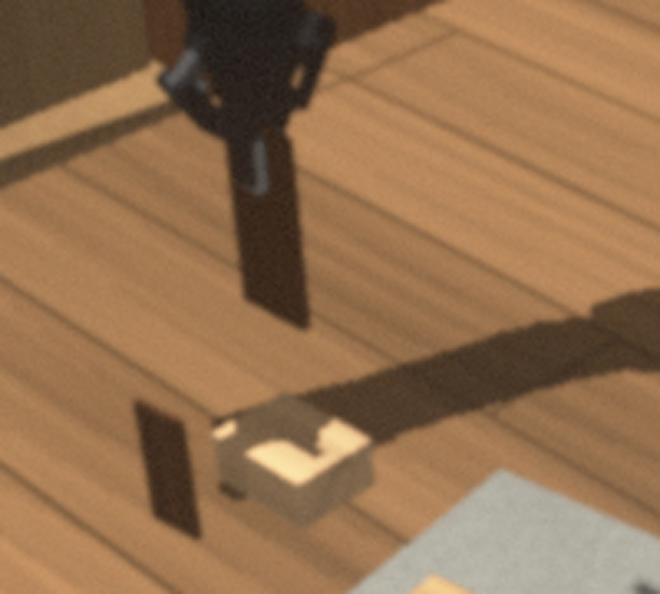

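carry_out(series=[[[1.5, 0, 0, 0, 0, -0.01, 0], [4, 0, 0, 0, 0, -0.02, 0], [7, -0.1, 0, 0, 0, -0.03, 0], [10, -0.2, 0, 0, 0, -0.04, 0], [13, -0.3, 0, 0, 0, -0.05, 0]]])

```text
clock: 15.13
eef_pos: [526.1, -206.6, 236.3]
tool_rot: [-3.139, -0.002, 1.659]
force: [-0.1, 0.1, -1.2]
width: 7.7
```

```bash
cd .;python3 -c "
from h import *
go(515.5,5.7,235,1.571+.145)
"
```

```text
t 15.13 pos [ 526.1 -206.6  236.3] rot [-3.1391e+00 -2.0000e-03  1.6591e+00] w 7.7 F [-0.1  0.1 -1.2] q [ 0.54  0.52 -0.32  1.74  0.2   0.92  0.22]
shift cm [21.24  0.82  0.17] rotvec [-0.002 -0.002 -0.057]
```

carry_out(series=[[[3, 0.1, 0, 0, 0, -0.01, 0], [6, 0.2, 0, 0, 0, -0.02, 0], [9, 0.3, 0, 0, 0, -0.03, 0], [12, 0.4, 0, 0, 0, -0.04, 0], [14.5, 0.5, 0, 0, 0, -0.05, 0]]])

```text
clock: 15.55
eef_pos: [518.0, -60.8, 236.6]
tool_rot: [-3.139, -0.002, 1.711]
force: [0.3, -0.3, -0.8]
width: 7.4
```

carry_out(series=[[[2, 0.1, 0, 0, 0, 0, 0], [3.5, 0.2, 0, 0, 0, -0.007, 0], [4.5, 0.3, 0, 0, 0, -0.007, 0], [5, 0.3, 0, 0, 0, -0.007, 0], [5, 0.3, 0, 0, 0, -0.007, 0]]])

```text
clock: 15.97
eef_pos: [515.3, -13.3, 237.1]
tool_rot: [-3.14, -0.001, 1.717]
force: [0.0, 0.2, -0.7]
width: 7.2
```

carry_out(series=[[[0, 0, 0, 0, 0, 0, 0], [0, 0, 0, 0, 0, 0, 0], [0, 0, 0, 0, 0, 0, 0], [0, 0, 0, 0, 0, 0, 0]]])

```text
clock: 16.3
eef_pos: [516.0, -15.6, 237.5]
tool_rot: [-3.141, 0.0, 1.713]
force: [-0.2, -0.1, -2.2]
width: 7.1
```

```bash
cd .;python3 -c "
from h import *
go(515.5,5.7,228,1.571+.145)
"
```

```text
t 16.3 pos [516.  -15.6 237.5] rot [-3.1415e+00  3.0000e-04  1.7131e+00] w 7.1 F [-0.2 -0.1 -2.2] q [ 0.23  0.45 -0.36  1.87  0.2   0.86 -0.09]
shift cm [2.12 0.25 0.95] rotvec [-0.     0.    -0.003]
```

carry_out(series=[[[0.8, 0.1, 0.5, 0, 0, -0.003, 0], [1.6, 0.2, 1.3, 0, 0, -0.003, 0], [2, 0.2, 2.1, 0, 0, -0.003, 0], [2.1, 0.2, 2.8, 0, 0, -0.003, 0], [2.1, 0.2, 3.2, 0, 0, -0.003, 0]]])

```text
clock: 16.72
eef_pos: [514.1, 7.2, 204.1]
tool_rot: [-3.139, -0.0, 1.719]
force: [-0.6, -0.0, -1.4]
width: 7.5
```

carry_out(series=[[[0, 0, 0, 0, 0, 0, 0], [0, 0, 0, 0, 0, 0, 0], [0, 0, 0, 0, 0, 0, 0], [0, 0, 0, 0, 0, 0, 0], [0, 0, 0, 0, 0, 0, 0]]])

```text
clock: 17.13
eef_pos: [515.3, 6.3, 205.9]
tool_rot: [3.141, 0.0, 1.717]
force: [-0.3, 1.2, -1.4]
width: 7.3
```

```bash
cd .;python3 -c "
from h import *
go(515.5,5.7,187,1.571+.145)
from cell import *
d=get_image('scene');np.savez('pics/s5.npz',**d);v=d['img'][120:270,290:440];cv2.imwrite('pics/s5.png',cv2.resize(v,None,fx=4,fy=4,interpolation=cv2.INTER_CUBIC))
d=get_image('top');np.savez('pics/t5.npz',**d);v=d['img'][220:340,240:380];cv2.imwrite('pics/t5.png',cv2.resize(v,None,fx=5,fy=5,interpolation=cv2.INTER_CUBIC))
"
```

```text
t 17.13 pos [515.3   6.3 205.9] rot [3.1408e+00 2.0000e-04 1.7174e+00] w 7.3 F [-0.3  1.2 -1.4] q [ 0.17  0.49 -0.35  1.91  0.23  0.78 -0.15]
shift cm [-0.06  0.01  1.89] rotvec [0.001 0.    0.001]
```

View pics/s5.png

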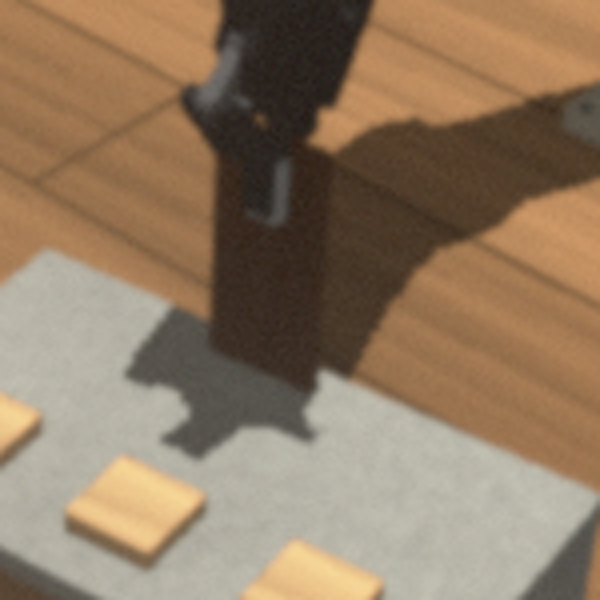

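View pics/t5.png

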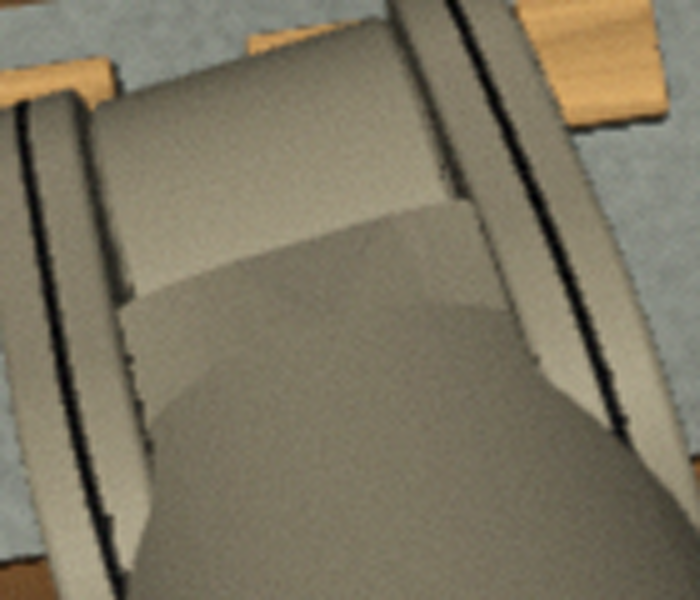

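```bash
cd .;python3 -c "
from h import *
def ana(f,org,yaw,zl,zh,lab):
    d=dict(np.load(f));P=cloud(d);c,s=np.cos(yaw),np.sin(yaw)
    q=P-np.array([org[0],org[1],0]); X=q[...,0]*c+q[...,1]*s; Y=-q[...,0]*s+q[...,1]*c; Z=P[...,2]
    dark=(d['img'].astype(int).sum(2)<170)
    m=dark&(abs(X)<14)&(abs(Y)<40)&(Z>zl)&(Z<zh)
    print(lab,m.sum(),'X med',np.median(X[m]).round(2))
    for z in np.arange(zl,zh,10):
        k=m&(abs(Z-z-5)<5)
        if k.sum()>5: print(z,k.sum(),'X',np.median(X[k]).round(2),'Y',Y[k].min().round(1),Y[k].max().round(1))
    k=m; A=np.c_[Y[k],Z[k]-100,np.ones(k.sum())]; print('fit dX/dY,dX/dZ',np.linalg.lstsq(A,X[k],rcond=None)[0].round(4)); print('zmin',Z[m].min())
ana('pics/scene0.npz',(534.7,-339.2),.037,50,120,'start')
ana('pics/s5.npz',(514.4,5.7),.145,100,200,'now')
d=dict(np.load('pics/scene0.npz'));v=d['img'];K=d['mtx'];T=np.linalg.inv(d['T'])
v=cv2.resize(v[190:250,320:400],None,fx=9,fy=9,interpolation=cv2.INTER_CUBIC)
# project predicted slot (top view estimate)
c,s=np.cos(.145),np.sin(.145)
for a,b in[(-5,-31),(5,-31),(5,31),(-5,31)]:
    w=np.array([514.4+a*c-b*s,5.7+a*s+b*c,81,1]);p=K@(T@w)[:3];p=p[:2]/p[2];cv2.circle(v,(int((p[0]-320+.5)*9),int((p[1]-190+.5)*9)),3,(0,0,255),-1)
cv2.imwrite('pics/slot.png',v)
d=dict(np.load('pics/top0.npz'));v=d['img'];K=d['mtx'];T=np.linalg.inv(d['T'])
v=cv2.resize(v[275:315,280:340],None,fx=12,fy=12,interpolation=cv2.INTER_CUBIC)
for a,b in[(-5,-31),(5,-31),(5,31),(-5,31),(-8,-34),(8,-34),(8,34),(-8,34)]:
    w=np.array([514.4+a*c-b*s,5.7+a*s+b*c,81 if abs(a)>5 else 78,1]);p=K@(T@w)[:3];p=p[:2]/p[2];cv2.circle(v,(int((p[0]-280+.5)*12),int((p[1]-275+.5)*12)),3,(0,0,255),-1)
cv2.imwrite('pics/slot2.png',v)
"
```

```text
start 396 X med 4.4
50 49 X 4.29 Y -22.4 33.0
60 57 X 4.41 Y -22.6 31.7
70 46 X 3.95 Y -23.2 28.8
80 61 X 4.71 Y -26.2 32.4
90 59 X 4.51 Y -22.6 31.2
100 62 X 4.48 Y -26.0 30.9
110 62 X 4.27 Y -22.1 32.8
fit dX/dY,dX/dZ [-2.3000e-03 -2.8000e-03  4.4044e+00]
zmin 50.23515868476045
now 941 X med 4.63
110 61 X 4.3 Y -28.4 29.4
120 107 X 4.75 Y -28.4 30.3
130 107 X 4.77 Y -25.7 31.0
140 105 X 4.63 Y -26.1 31.0
150 109 X 4.36 Y -27.4 30.6
160 107 X 4.92 Y -26.5 32.0
170 112 X 4.58 Y -26.3 30.4
180 117 X 4.76 Y -27.5 30.3
190 116 X 4.56 Y -27.0 31.1
fit dX/dY,dX/dZ [-1.9400e-02  1.0000e-03  4.4789e+00]
zmin 112.12281530350253
```

View pics/slot.png

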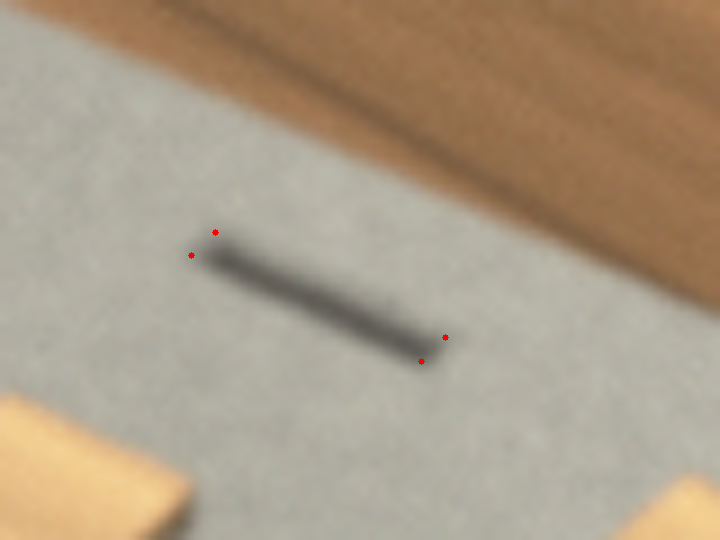

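View pics/slot2.png

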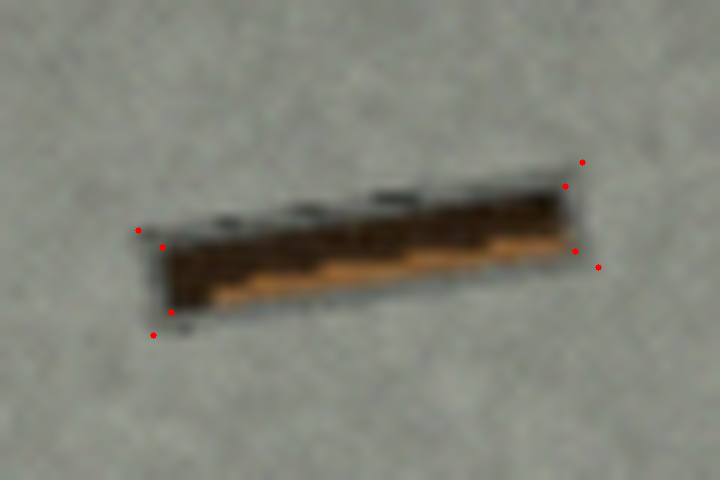

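carry_out(series=[[[-0.06, 0.02, 0.3, 0, 0, 0.006, 0], [-0.06, 0.02, 0.8, 0, 0, 0.006, 0], [-0.06, 0.02, 1.3, 0, 0, 0.006, 0], [-0.06, 0.02, 1.7, 0, 0, 0.006, 0], [-0.06, 0.02, 1.9, 0, 0, 0.006, 0]]])

```text
clock: 17.65
eef_pos: [514.7, 5.9, 185.7]
tool_rot: [-3.14, -0.0, 1.712]
force: [0.1, -0.1, -1.3]
width: 7.1
```

carry_out(series=[[[0, 0, 0, 0, 0, 0, 0], [0, 0, 0, 0, 0, 0, 0], [0, 0, 0, 0, 0, 0, 0], [0, 0, 0, 0, 0, 0, 0], [0, 0, 0, 0, 0, 0, 0]]])

```text
clock: 18.07
eef_pos: [515.4, 5.9, 186.8]
tool_rot: [3.141, 0.0, 1.712]
force: [0.2, 0.6, -0.7]
width: 8.0
```

```bash
cd .;python3 -c "
from h import *
go(515.5,5.7,165,1.71)
"
```

```text
t 18.07 pos [515.4   5.9 186.8] rot [3.1411 0.     1.7118] w 8.0 F [ 0.2  0.6 -0.7] q [ 0.17  0.51 -0.34  1.93  0.24  0.73 -0.17]
shift cm [-0.03  0.01  2.18] rotvec [0.    0.    0.002]
```

carry_out(series=[[[-0.03, 0, 0.3, 0, 0, 0, 0], [-0.03, 0, 0.6, 0, 0, 0, 0], [-0.03, 0, 0.9, 0, 0, 0, 0], [-0.03, 0, 1.2, 0, 0, 0, 0], [-0.03, 0, 1.4, 0, 0, 0, 0]]])

```text
clock: 18.48
eef_pos: [515.4, 6.1, 172.4]
tool_rot: [3.141, -0.001, 1.712]
force: [-1.1, 1.6, 0.0]
width: 7.3
```

carry_out(series=[[[0, 0, 0.2, 0, 0, 0, 0], [0, 0, 0.4, 0, 0, 0, 0], [0, 0, 0.6, 0, 0, 0, 0]]])

```text
clock: 18.73
eef_pos: [515.2, 6.0, 166.3]
tool_rot: [-3.141, -0.001, 1.712]
force: [-0.8, 2.1, 0.3]
width: 7.1
```

```bash
cd .;python3 -c "
from h import *
go(515.5,5.7,138,1.71)
"
```

```text
t 18.73 pos [515.2   6.  166.3] rot [-3.1414e+00 -5.0000e-04  1.7120e+00] w 7.1 F [-0.8  2.1  0.3] q [ 0.16  0.54 -0.32  1.95  0.26  0.69 -0.19]
shift cm [-0.04  0.02  2.83] rotvec [-0.    -0.001  0.002]
```

carry_out(series=[[[0.05, 0.01, 0.3, 0, 0, 0, 0], [0.05, 0.01, 0.7, 0, 0, 0, 0], [0.05, 0.01, 1.1, 0, 0, 0, 0], [0.05, 0.01, 1.5, 0, 0, 0, 0], [0.05, 0.01, 1.9, 0, 0, 0, 0]]])

```text
clock: 19.15
eef_pos: [515.3, 6.1, 147.1]
tool_rot: [-3.141, -0.0, 1.712]
force: [-0.4, 1.3, -0.6]
width: 6.9
```

carry_out(series=[[[0, 0, 0.3, 0, 0, 0, 0], [0, 0, 0.6, 0, 0, 0, 0], [0, 0, 0.8, 0, 0, 0, 0], [0, 0, 0.9, 0, 0, 0, 0], [0, 0, 0.9, 0, 0, 0, 0]]])

```text
clock: 19.57
eef_pos: [515.2, 6.1, 138.3]
tool_rot: [-3.141, -0.0, 1.712]
force: [0.2, 1.3, -1.3]
width: 7.2
```

```bash
cd .;python3 -c "
from h import *
go(515.5,6.3,138,1.71)
from cell import *
d=get_image('scene');np.savez('pics/s6.npz',**d);v=d['img'][150:300,280:430];cv2.imwrite('pics/s6.png',cv2.resize(v,None,fx=4,fy=4,interpolation=cv2.INTER_CUBIC))
go(515.5,6.3,138,1.71)
P=cloud(d);Z=P[...,2]
reg=(P[...,0]>350)&(P[...,0]<720)
rects(d,reg&(abs(Z-94)<6)&(P[...,1]>-200)&(P[...,1]<240))
"
```

```text
t 19.57 pos [515.2   6.1 138.3] rot [-3.1412e+00 -1.0000e-04  1.7118e+00] w 7.2 F [ 0.2  1.3 -1.3] q [ 0.14  0.59 -0.3   1.98  0.29  0.62 -0.21]
shift cm [0.01 0.03 0.03] rotvec [-0.    -0.     0.002]
t 19.62 pos [515.2   6.1 138.4] rot [-3.1412 -0.      1.7117] w 7.3 F [ 0.4  1.7 -0.6] q [ 0.14  0.59 -0.3   1.98  0.29  0.62 -0.21]
shift cm [0.02 0.03 0.04] rotvec [-0.    -0.     0.002]
n 125 px [355. 219.] c [518.4   7.4] size [11.  59.4] ang 13.7 z [88.6 94.  99.2] mean [518.1   9.   93.9]
n 504 px [283. 226.] c [631.5 -80.2] size [55.7 53.3] ang 7.6 z [90.3 95.8 98.6] mean [634.6 -78.5  95.4]
n 556 px [323. 247.] c [620.3  18.4] size [53.8 53. ] ang 12.4 z [89.9 95.7 98.3] mean [621.5  20.3  95.3]
n 612 px [367. 269.] c [605.6 116.3] size [53.4 51.7] ang 8.2 z [90.5 95.7 98.2] mean [607.9 118.4  95.3]
```

View pics/s6.png

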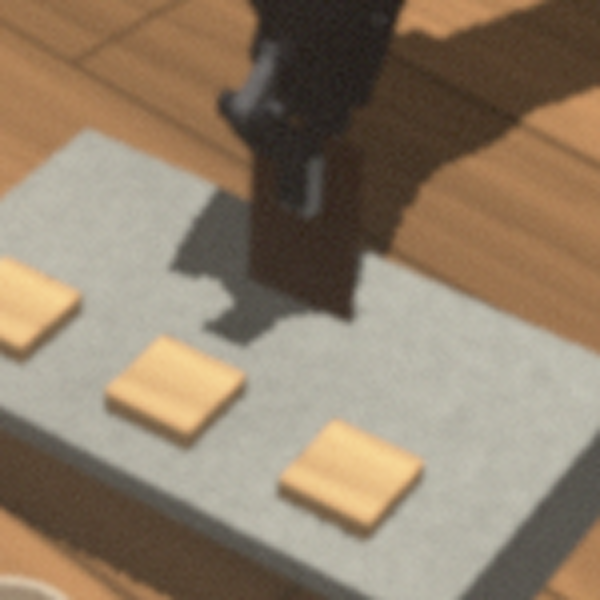

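carry_out(series=[[[0.05, 0, 0, 0, 0, 0, 0], [0.05, 0, 0, 0, 0, 0, 0], [0.05, 0, 0, 0, 0, 0, 0], [0.05, 0, 0, 0, 0, 0, 0], [0.05, 0, 0, 0, 0, 0, 0]]])

```text
clock: 20.03
eef_pos: [515.3, 6.4, 138.7]
tool_rot: [3.141, 0.0, 1.712]
force: [-0.6, -0.4, -2.2]
width: 7.2
```

carry_out(series=[[[0, 0, 0, 0, 0, 0, 0], [0, 0, 0, 0, 0, 0, 0], [0, 0, 0, 0, 0, 0, 0], [0, 0, 0, 0, 0, 0, 0], [0, 0, 0, 0, 0, 0, 0]]])

```text
clock: 20.45
eef_pos: [515.3, 6.6, 138.6]
tool_rot: [3.142, 0.0, 1.712]
force: [0.8, 0.2, -1.5]
width: 7.2
```

```bash
cd .;python3 -c "
from h import *
go(515.5,6.3,138,1.71)
from cell import *
print(read_state()['torque'])
d=get_image('scene');np.savez('pics/s7.npz',**d)
P=cloud(d)-np.array([514.4,5.7,0]);c,s=np.cos(.145),np.sin(.145);X=P[...,0]*c+P[...,1]*s;Y=-P[...,0]*s+P[...,1]*c;Z=P[...,2]
m=(d['img'].astype(int).sum(2)<170)&(abs(X)<14)&(abs(Y)<40)&(Z>84)&(Z<140)
print(m.sum(),np.linalg.lstsq(np.c_[Y[m],Z[m]-100,np.ones(m.sum())],X[m],rcond=None)[0],Z[m].min())
m=(d['img'].astype(int).sum(2)<170)&(abs(X)<14)&(abs(Y)<40)&(Z>150)
print(np.percentile(Z[m],[50,90,98]))
d=get_image('top');P=cloud(d);Z=P[...,2]
rects(d,(P[...,0]>350)&(P[...,0]<720)&(abs(Z-94)<6)&(P[...,1]>-200)&(P[...,1]<240))
"
```

```text
t 20.45 pos [515.3   6.6 138.6] rot [3.1415 0.     1.7117] w 7.2 F [ 0.8  0.2 -1.5] q [ 0.14  0.59 -0.3   1.98  0.29  0.62 -0.21]
shift cm [-0.03  0.02  0.06] rotvec [0.    0.    0.002]
[ 0.00731391 -0.0313222  -0.00420348]
527 [-2.15122518e-03 -1.99987811e-03  4.49455030e+00] 84.03053804832587
[221.32781344 313.65529036 337.2757634 ]
n 748 px [358. 231.] c [630.6 -82.5] size [50.4 50.2] ang 7.9 z [92.2 94.8 97.2] mean [630.  -82.1  94.8]
n 350 px [302. 232.] c [627.9  17.6] size [28.9 49.9] ang 8.9 z [92.7 94.9 97.2] mean [629.3  20.4  94.9]
n 625 px [249. 244.] c [603.7 114.9] size [49.8 50. ] ang 8.6 z [92.6 95.  97.4] mean [606.8 116.8  95. ]
```

```bash
cd .;python3 -c "
from cell import *
print(finish_job());s=read_state();print(s['clock'],s['eef_pos'],s['force'],s['width'])"
```

```text
the job is handed in; nothing more can be done
None
the job is handed in; nothing more can be done
```

The coaster row is set and the sign hangs in the slot, held by the gripper. I handed the job in at about 20.5 s of the 64 s; no verdict is reported.

- **Coasters:** With the row in full view of the top camera, before I picked up the sign, both outer coasters were within about 1.5 mm of target. They sat square to the middle one within 0.3°, and the middle one had not moved. In the last picture the arm partly hid the middle coaster. The other two read the same to within about 0.5 mm and 0.5°.
- **Sign:** I took the larger one from its stand and passed it through the slot. Its lower edge is about 41 mm above the bench, so roughly 39 mm below the riser's top. That figure comes from tool height and grasp offset, because the edge was hidden from the camera.
- **Fit in the slot:** The camera fit shows the sign upright and in line with the slot within about 0.002 rad. On the way down it rubbed one end of the slot with about 2 N. A shift of about 1 mm in +y, in two steps, brought the sideways force to under 1 N, with about 1.5 N downward from the sign's own weight.
- **Disagreement:** The oblique camera reads 1–3 mm off the top camera in x and y, so I used the top camera for positions.
- **Not checked:** I did not re-measure the carton, mug and tin, but the arm never came near them.

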